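# Feel for the tight spot in the switch arm's swivel

## Robot

A 7-joint arm with a two-finger parallel gripper is mounted at the origin on the work surface. World frame = base frame: x ahead of the robot, y to its left, z up, the work surface at z = 0. Lengths are in mm, angles in degrees, forces in N, time in s.
With the tool pointing down it reaches from about 400 to 750 mm from the base axis. Payload 19.5 kg.
Tool frame: the origin (TCP) lies midway between the tips of the shut fingers; the grasp point (between the pads) lies 19 mm behind it; z points along the fingers, y is the line along which they close (so a half turn about z gives the same grasp; the last joint's range is limited). The gripper opens to 85 mm and grips with 20 to 120 N. Pads are 22 mm wide; open, the fingers measure 114 mm over their backs; the gripper's body (76 mm by 85 mm) begins 54 mm behind the grasp point. The pads swing forward as they close: fully open they stand 13 mm farther back than shut.
Start: joints at [-74.009, 40.479, -1.581, 85.061, 1.261, 54.483, -4.326], TCP at [181.299, 545.642, 231.268] pointing down, gripper open.
Joint ranges: [-155.06, 155.06], [-18.47, 123.98], [-90, 86.84], [0, 140.48], [-83.41, 263.41], [0, 116], [-161.91, 161.91]. Speed limits (degrees/s): [108.29, 108.29, 147.25, 147.25, 172.46, 172.46, 172.46].

## Interface

Orientations are given as [roll, pitch, yaw] about the fixed x, y, z axes, in that order (R = Rz(yaw) Ry(pitch) Rx(roll)).
In Python, from rig import env, optics, finder gives the robot as it stands. The module is installed in compiled form; this text tells all that it offers.
- The arm moves only by the tool arm_command, never from a script. Its argument "increments" is a list of rows, each a list of 3 entries, a list of its own where there are three numbers: the shift along the tool's x, y, z as a fraction of full scale, then the turn about the tool's z as a fraction of full scale, then the opening, from 0 (shut) to 1 (fully open). In form: [[[x, y, z], spin, grip], ...]. A call has 1 to 20 rows; each row is the pose to reach, as a shift and turn from the pose commanded when the call began, along the tool's axes at that moment, turning the shorter way round; what a row does not reach only later rows make up. Full scale, the value 1, is 0.6 m for a shift and 180 degrees for a turn. A row lasts 1/8 s, in which the tool goes at most 62.5 mm and 10.7 degrees, less where a joint would pass 70% of its speed; a pose out of reach is approached as far as the arm can. A call with a number of a shift or a turn outside -1 to 1 is refused whole. A call with a gripper value outside its range is refused whole. The fingers move at their own pace and stop on an object; "grip_force" is the grip in N (left out, the last holds). Time passes only in rows, so rows that repeat a pose let the fingers close. It gives the time, the measured TCP pose, the force, the opening and the grip force at its end, in the units of the state.
- env.sense(): the state, without advancing time (a new reading comes with each control period).
- optics.capture(name): name is "side" or "top" or "wrist"; returns a dict with "img" (420x560x3 uint8, red, green, blue), "fx", "fy", "cx", "cy" (pixels), "k1" (the pictures are not rectified: a ray, as slopes to the right and down, at radius r is drawn at 1 + k1 r^2 times it, then the intrinsics apply), "R" (3x3) and "t" (3): a world point X has camera coordinates R X + t; the wrist camera has in their place "hand_eye" (4x4, takes a point from camera to tool coordinates, whose origin is the TCP and whose axes are the flange's). Camera axes: x right, y down, z forward; pixel columns grow to the right and rows downward; lengths in mm; the calibration is good to about 2 mm. A picture is of the moment at which its call begins: read the wrist's pose just before it. There is no depth.
- env.close_job(): hands the job in; it is judged then, once.
Trained networks look in a picture, given as the dict that the camera call returned (one of the last four; its "shot" number tells which), for a name from the list of things; names that differ only in an ending like _2 or _b are one class to them, and where a whole thing is asked for, a point or a joint stands for the part that bears it (a point fixed in the world has none). Each returns a list of dicts, best first, with "score" (0 to 1); they miss things now and then, are a little off and sometimes report something else, mostly with a low value. They report only what shows in the picture. A call takes as long as a camera call.
- finder.regions_of(label, picture): "region" (420x560 bool, what is visible of it) and "box" ([left, top, right, bottom] in pixels, round what is visible of it).
- finder.pinpoint(label, picture): "centre" ([row, column] in pixels: a listed point, or the origin of a listed thing).
The state is a dict: "clock": time; "qpos": joint angles; "dq": joint speeds; "joint_efforts": joint torques, N m; "ee_pos": TCP position; "orientation": TCP orientation; "force": force on the tool from outside, world axes, zero at the start; "ft_torque": the same for the moment, N m; "gripper_width": opening from 0.0 (shut) to 1.0 (fully open); "grip_force": force on a finger pad.
Only numpy, scipy, OpenCV 4.12 (cv2) and the standard library are available. Lean on these libraries where they do the work, as an engineer would, in place of code of your own. Each camera call takes 0.05 s, during which the arm holds its last target. There are 200 camera calls.

## Task

The swivel of the black arm that carries the big red switch has a tight spot on the side away from the round blue pad. Swing the arm away from the pad until you clearly feel it come up against the tight spot and hold it there for a moment, without forcing it; then swing it back, leave the switch centred over the blue pad, and let go. Leave the mug, timer and control unit where they are.

Things in the scene. Friction and masses are not known exactly. Their poses are not given: they have to be found in the camera images.
- post_axis (a point): Point on the vertical swivel axis of a steel post (32 mm thick, fixed 110 mm round weighted foot), 130 mm above the counter, at the arm's mid-height. Hub (48 mm across) and clamp knob on the post reach 159 mm. The arm swings level about this axis. Clockwise (seen from above) it goes over the blue pad; anticlockwise it meets the tight spot.
- switch_center (a point): Centre of the 72 mm round white switch holder (red switch on it, top at 155 mm) at the free end of the swing arm, 230 mm from the swivel axis, 130 mm above the counter. The line from post_axis to it is the arm's direction. At the start the arm is 0.3 rad or more anticlockwise of the pad.
- bar_middle (a point): Middle of the arm's bar, 110 mm from the axis: a level black square-edged bar 16 mm wide, 24 mm high (118 to 142 mm above the counter), bare from 25 to 194 mm from the axis; push it from the side or pinch it from above. The arm (about 0.45 kg) stays where it is left; while free it takes under 1.5 N to swing at 160 mm from the axis.
- collar_tab (a point): Yellow tab on the collar under the hub, 25 mm from the axis in the mount's +x direction. In the tight spot the arm turns the collar against a stiff spring (40 N m/rad): pushing 160 mm from the axis, force climbs about 1.5 N per mm. 4 N there (0.6 N m, tab moved 0.4 mm) is clearly felt; 16 N (2.6 N m, tab moved 1.6 mm) is forcing it. Backing off frees it.
- pad_center (a point): Centre of the top of the round blue parking pad with a white dot, 90 mm across and 3 mm thick, fixed on the counter, 230 mm from the swivel axis, so the switch can stand exactly above it.
- mount: The fixed foot and post, origin on the swivel axis at counter height; its -x axis points roughly to the robot. The tight spot inside the swivel cannot be seen; it is met somewhere 0.5 to 0.95 rad (29 to 55 degrees) anticlockwise of where the arm starts.
- mug: Blue ceramic mug, 80 mm across, 90 mm high, origin at the centre of its underside. Leave alone.
- timer: White kitchen timer with red dial, 66 mm wide and high, 30 mm thick, origin at the centre of its underside. Leave alone.
- control_unit: Round white power control unit, 140 mm across, 38 mm high, origin at the centre of its underside. Leave alone.

How it is judged:
By the outcome, as a careful person would: the job done as asked, in the order asked, and still so for the second after the job is handed in, with the robot touching nothing.
It also fails if it takes over 67 s, if anything falls off the work surface, if the arm or the gripper's body presses on something with over 40 N, if the wrist force passes 120 N, or if a joint passes its speed limit or range.

## Working session

There is one attempt and no reset: what is moved stays moved. The work goes in short steps, Python scripts to look and compute and a tool call to move; the robot and the scene stay as the last step left them, time stands still between calls to the robot, and variables do not carry over. Pictures are saved under pics/ and viewed, at most 10 in all, crops included, and the job is handed in when it is done.

Besides the shell and the picture viewer there is one more tool, called as name(argument=value, ...) on one line, values as JSON. arm_command: Moves the arm, as the interface text tells. Shift numbers are shares of 0.6 m and turn numbers shares of 180 degrees, none past 1 either way. Its arguments: {"type":"object","properties":{"increments":{"type":"array"},"grip_force":{"type":"number"}},"required":["increments"]}

```bash
mkdir -p pics
cat > h.py <<'E'
import numpy as np, cv2
from rig import env, optics, finder
from scipy.spatial.transform import Rotation as Ro
from scipy.optimize import least_squares
def cam(p,s=None):
    if 'R' in p: return np.array(p['R']),np.array(p['t'])
    T=np.eye(4);T[:3,:3]=Ro.from_euler('xyz',s['orientation'],degrees=True).as_matrix();T[:3,3]=s['ee_pos']
    W=np.linalg.inv(T@np.array(p['hand_eye']));return W[:3,:3],W[:3,3]
def proj(X,p,s=None):
    R,t=cam(p,s);c=R@np.array(X,float)+t;x,y=c[0]/c[2],c[1]/c[2];k=1+p['k1']*(x*x+y*y)
    return np.array([p['fx']*x*k+p['cx'],p['fy']*y*k+p['cy']])
def atz(rc,z,p,s=None):
    R,t=cam(p,s);K=np.array([[p['fx'],0,p['cx']],[0,p['fy'],p['cy']],[0,0,1.]])
    u=cv2.undistortPoints(np.array([[[rc[1],rc[0]]]],float),K,np.array([p['k1'],0,0,0.])).ravel()
    # k1 model same as OpenCV radial
    d=R.T@np.array([u[0],u[1],1]);o=-R.T@t;return o+d*(z-o[2])/d[2]
E
python3 - <<'E'
from h import *
s=env.sense();print(s)
Z=dict(post_axis=130,switch_center=130,bar_middle=130,pad_center=3,collar_tab=105,mug=0,timer=0,control_unit=0)
for n in ['top','side','wrist']:
    p=optics.capture(n);cv2.imwrite(f'pics/{n}0.png',p['img'][:,:,::-1])
    for l,z in Z.items():
        for d in finder.pinpoint(l,p)[:1]: print(n,l,round(d['score'],2),np.round(d['centre']),np.round(atz(d['centre'],z,p,s),0))
E
```

```text
{'clock': 0.0, 'qpos': array([-74.00876419,  40.51247064,  -1.58182857,  85.08284835,
         1.26117802,  54.48362058,  -4.32547884]), 'dq': array([-7.46286676e-03,  4.27889615e-05, -2.10335329e-02, -6.70843954e-02,
       -7.65907322e-02,  5.85981842e-03, -7.26858601e-02]), 'joint_efforts': array([-6.32593692e-04, -8.83184838e+01,  1.23434376e+00, -2.36170757e+01,
        1.68905512e-02,  6.48317247e-03, -2.76405177e-05]), 'ee_pos': array([181.23861439, 545.41795689, 230.84850908]), 'orientation': array([-1.79938478e+02,  2.86564501e-03,  1.61619870e+02]), 'force': array([ 0.8240629 ,  0.11869405, -1.21876259]), 'ft_torque': array([-0.07562261,  0.03593819,  0.00026199]), 'grip_force': 0.0, 'gripper_width': 0.9977604503725036}
top post_axis 0.76 [164. 266.] [695.  69. 130.]
top switch_center 0.91 [250. 249.] [475. 117. 130.]
top bar_middle 0.92 [202. 255.] [595.  98. 130.]
top pad_center 0.68 [220. 201.] [572. 263.   3.]
top collar_tab 0.79 [156. 269.] [725.  60. 105.]
top mug 0.91 [244. 142.] [509. 433.   0.]
top timer 0.58 [156. 273.] [756.  51.   0.]
top control_unit 0.91 [190. 422.] [ 641. -374.    0.]
side post_axis 0.69 [196. 312.] [692.  68. 130.]
side switch_center 0.95 [211. 232.] [456. 108. 130.]
side bar_middle 0.94 [201. 279.] [595.  90. 130.]
side pad_center 0.73 [211. 248.] [580. 265.   3.]
side collar_tab 0.97 [198. 320.] [729.  77. 105.]
side mug 0.74 [192. 209.] [517. 441.   0.]
side timer 0.59 [357. 302.] [ 416. -334.    0.]
side control_unit 0.87 [332. 401.] [ 659. -386.    0.]
```

View pics/top0.png

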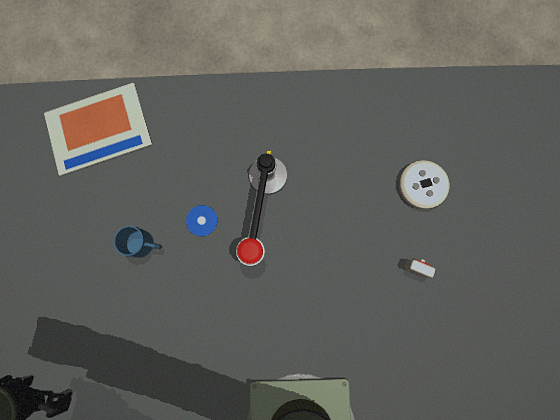

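View pics/side0.png

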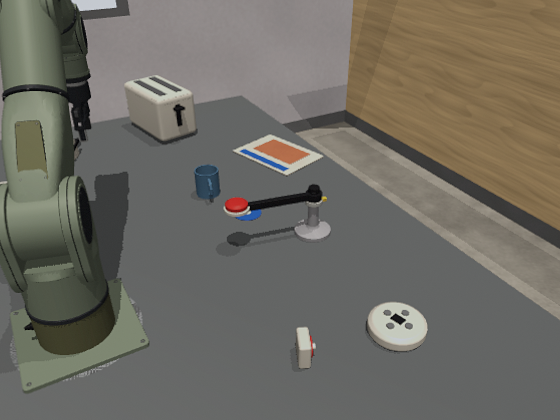

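The top view shows the switch at (250,251), the hub at (265,162), the pad at (201,220), and the mug, timer and control unit all clear of the arm. The detections agree with these. I'll approach above the bar at about 160 mm from the axis.

arm_command(increments=[[[-0.8, -0.516, -0.067], -0.033, 1], [[-0.8, -0.516, -0.067], -0.033, 1], [[-0.8, -0.516, -0.067], -0.033, 1], [[-0.8, -0.516, -0.067], -0.033, 1], [[-0.8, -0.516, -0.067], -0.033, 0.4], [[-0.8, -0.516, -0.067], -0.033, 0.4], [[-0.8, -0.516, -0.067], -0.033, 0.4], [[-0.8, -0.516, -0.067], -0.033, 0.4], [[-0.8, -0.516, -0.067], -0.033, 0.4], [[-0.8, -0.516, -0.067], -0.033, 0.4], [[-0.8, -0.516, -0.067], -0.033, 0.4], [[-0.8, -0.516, -0.067], -0.033, 0.4], [[-0.8, -0.516, -0.067], -0.033, 0.4], [[-0.8, -0.516, -0.067], -0.033, 0.4], [[-0.8, -0.516, -0.067], -0.033, 0.4], [[-0.8, -0.516, -0.067], -0.033, 0.4], [[-0.8, -0.516, -0.067], -0.033, 0.4], [[-0.8, -0.516, -0.067], -0.033, 0.4]])

```text
clock: 3.6
ee_pos: [539.2, 100.4, 271.5]
orientation: [-180.0, -0.0, 167.6]
force: [0.3, -0.1, 0.1]
gripper_width: 0.397
grip_force: 0.0
```

Run:
```python
from h import *
Z=dict(post_axis=130,switch_center=130,bar_middle=130,pad_center=3)
s=env.sense();print(s['clock'],s['ee_pos'],s['orientation'],s['qpos'],s['force'],s['gripper_width'])
for n in ['wrist','top']:
    p=optics.capture(n);cv2.imwrite(f'pics/{n}1.png',p['img'][:,:,::-1])
    for l,z in Z.items():
        for d in finder.pinpoint(l,p)[:1]: print(n,l,round(d['score'],2),np.round(d['centre']),np.round(atz(d['centre'],z,p,s),0))
for i in range(4):
    optics.capture('top');print(env.sense()['force'])
```

```text
3.6 [539.1829603  100.43523942 271.48330757] [-1.79991778e+02 -2.02160855e-03  1.67555718e+02] [-9.87619313 35.63063358 -7.59337666 86.83119762  5.22179131 57.88987627
 58.71384668] [ 0.29030544 -0.11019179  0.11271281] 0.39723529481548847
wrist post_axis 0.74 [335. 283.] [697.  69. 130.]
wrist switch_center 0.73 [117. 280.] [472. 116. 130.]
wrist bar_middle 0.79 [240. 283.] [586.  93. 130.]
wrist pad_center 0.83 [164. 408.] [572. 265.   3.]
top post_axis 0.73 [163. 268.] [697.  64. 130.]
top pad_center 0.72 [217. 199.] [581. 267.   3.]
[-0.57393392  0.37325262 -0.57267526]
[-0.23014163 -0.34514898  0.64270468]
[-0.14855941  0.10207214 -0.47185345]
[-0.25278512  0.67573543 -0.5581989 ]
```

View pics/wrist1.png

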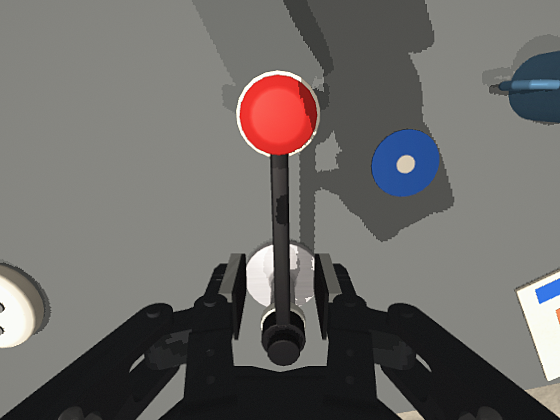

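The wrist view shows the bar (column 281) lying between the fingers (about 240 and 330), the switch at (278,113) and the pad at (405,163). Axis to switch measures 230 mm and axis to pad 232 mm, so the geometry checks out. Next I'll descend to straddle the bar.

arm_command(increments=[[[0, 0, 0.06], 0, 0.4], [[0, 0, 0.12], 0, 0.4], [[0, 0, 0.16], 0, 0.4], [[0, 0, 0.2], 0, 0.4], [[0, 0, 0.23], 0, 0.4], [[0, 0, 0.25], 0, 0.4], [[0, 0, 0.272], 0, 0.4], [[0, 0, 0.272], 0, 0.4], [[0, 0, 0.272], 0, 0.4]])

```text
clock: 5.42
ee_pos: [539.4, 100.5, 108.7]
orientation: [180.0, 0.0, 167.6]
force: [-0.7, 0.0, -0.3]
gripper_width: 0.401
grip_force: 0.0
```

Run:
```python
from h import *
s=env.sense();print(s['clock'],s['ee_pos'],s['orientation'],s['qpos'],s['force'],s['gripper_width'])
p=optics.capture('wrist');cv2.imwrite('pics/w2.png',p['img'][:,:,::-1])
A=np.array([697,69.]);
T=Ro.from_euler('xyz',s['orientation'],degrees=True).as_matrix()
for i,a in enumerate([168,172,178,184,190,195,200,205,210,215,220,225]):
    r=np.radians(a);t=np.array([*(A+160*np.array([np.cos(r),np.sin(r)])),108])
    print(a,np.round(T.T@(t-s['ee_pos'])/600,3),round(-(a-s['orientation'][2])/180,3))
```

```text
5.425 [539.40725042 100.513823   108.73265711] [1.79990805e+02 3.15697593e-02 1.67558774e+02] [-10.80038171  48.18061238  -5.90350134  98.38717065   7.93012032
  33.80533818  56.21434938] [-0.66932557  0.01848121 -0.30879409] 0.4009983678294969
168 [-0.001  0.003  0.001] -0.002
172 [-0.002 -0.015  0.001] -0.025
178 [-0.006 -0.043  0.001] -0.058
184 [-0.012 -0.07   0.001] -0.091
190 [-0.021 -0.097  0.001] -0.125
195 [-0.031 -0.118  0.001] -0.152
200 [-0.043 -0.138  0.001] -0.18
205 [-0.056 -0.157  0.001] -0.208
210 [-0.071 -0.175  0.001] -0.236
215 [-0.087 -0.191  0.001] -0.264
220 [-0.105 -0.206  0.001] -0.291
225 [-0.124 -0.219  0.001] -0.319
```

View pics/w2.png

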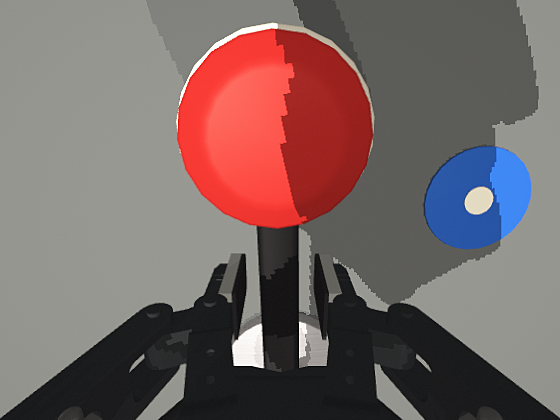

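The fingers straddle the bar squarely: bar at columns 258–298, fingers at 240 and 320, switch clear at (275,125). Next I'll narrow the gap and swing anticlockwise to just short of the earliest possible tight spot.

arm_command(increments=[[[0, 0, 0], 0, 0.3], [[0, 0.0, 0], 0, 0.3], [[-0.001, -0.006, 0], -0.013, 0.3], [[-0.002, -0.015, 0], -0.025, 0.3], [[-0.004, -0.029, 0], -0.042, 0.3], [[-0.006, -0.043, 0], -0.058, 0.3], [[-0.009, -0.056, 0], -0.075, 0.3], [[-0.012, -0.07, 0], -0.091, 0.3], [[-0.016, -0.083, 0], -0.108, 0.3], [[-0.021, -0.097, 0], -0.125, 0.3], [[-0.025, -0.106, 0], -0.137, 0.3], [[-0.028, -0.113, 0], -0.146, 0.3], [[-0.031, -0.118, 0], -0.152, 0.3], [[-0.031, -0.118, 0], -0.152, 0.3], [[-0.031, -0.118, 0], -0.152, 0.3]])

```text
clock: 7.35
ee_pos: [542.1, 27.5, 108.3]
orientation: [-180.0, 0.0, -165.1]
force: [-0.7, 0.0, -0.0]
gripper_width: 0.303
grip_force: 0.0
```

Run:
```python
from h import *
s=env.sense();print(s['clock'],s['ee_pos'],s['orientation'],s['qpos'],s['force'],s['grip_force'])
p=optics.capture('top')
for l in ['switch_center','bar_middle','post_axis']:
    for d in finder.pinpoint(l,p)[:1]:
        X=atz(d['centre'],130,p);print(l,d['score'],X,np.degrees(np.arctan2(X[1]-69,X[0]-697))%360)
```

```text
7.35 [542.07702572  27.52264442 108.31368161] [-1.79998228e+02  2.60313162e-04 -1.65087015e+02] [  1.34182958  48.25858852 -14.464994    99.45700629  19.11068122
  34.70689517  80.61054657] [-0.70456509  0.01264986 -0.04881464] 0.0
bar_middle 0.42 [718.32688092  61.16531243 130.        ] 339.8285816562895
post_axis 0.82 [693.63990215  70.84685651 130.        ] 151.20488336396323
```

arm_command(increments=[[[0, -0.004, 0], -0.005, 0.3], [[0, -0.0093, 0], -0.011, 0.3], [[0, -0.0093, 0], -0.011, 0.3]])

```text
clock: 7.92
ee_pos: [543.6, 21.5, 108.3]
orientation: [-180.0, -0.0, -163.1]
force: [-0.7, 0.2, 1.0]
gripper_width: 0.302
grip_force: 0.0
```

arm_command(increments=[[[0, -0.004, 0], -0.005, 0.3], [[0, -0.0093, 0], -0.011, 0.3], [[0, -0.0093, 0], -0.011, 0.3]])

```text
clock: 8.3
ee_pos: [545.2, 16.2, 108.3]
orientation: [-180.0, -0.0, -161.1]
force: [-0.7, -0.2, 0.1]
gripper_width: 0.298
grip_force: 0.0
```

arm_command(increments=[[[0, -0.004, 0], -0.005, 0.3], [[0, -0.0093, 0], -0.011, 0.3], [[0, -0.0093, 0], -0.011, 0.3]])

```text
clock: 8.68
ee_pos: [547.0, 10.9, 108.3]
orientation: [-180.0, -0.0, -159.1]
force: [0.0, 0.3, -0.5]
gripper_width: 0.297
grip_force: 0.0
```

arm_command(increments=[[[0, -0.004, 0], -0.005, 0.3], [[0, -0.0093, 0], -0.011, 0.3], [[0, -0.0093, 0], -0.011, 0.3]])

```text
clock: 9.05
ee_pos: [549.0, 5.7, 108.3]
orientation: [-180.0, -0.0, -157.2]
force: [-1.0, 0.1, -0.4]
gripper_width: 0.298
grip_force: 0.0
```

arm_command(increments=[[[0, -0.004, 0], -0.005, 0.3], [[0, -0.0093, 0], -0.011, 0.3], [[0, -0.0093, 0], -0.011, 0.3]])

```text
clock: 9.43
ee_pos: [551.2, 0.6, 108.3]
orientation: [-180.0, -0.0, -155.2]
force: [0.5, 0.5, 0.4]
gripper_width: 0.299
grip_force: 0.0
```

arm_command(increments=[[[0, -0.004, 0], -0.005, 0.3], [[0, -0.0093, 0], -0.011, 0.3], [[0, -0.0093, 0], -0.011, 0.3]])

```text
clock: 9.8
ee_pos: [553.5, -4.5, 108.3]
orientation: [-180.0, -0.0, -153.2]
force: [-0.1, -0.3, -0.1]
gripper_width: 0.297
grip_force: 0.0
```

Run:
```python
from h import *
s=env.sense();print(s['clock'],s['ee_pos'],s['qpos'][6],s['force'],s['grip_force'])
p=optics.capture('wrist');cv2.imwrite('pics/w3.png',p['img'][:,:,::-1])
for l in ['switch_center','bar_middle','post_axis']:
    for d in finder.pinpoint(l,p)[:1]:
        X=atz(d['centre'],130,p,s);print(l,d['score'],X,np.degrees(np.arctan2(X[1]-69,X[0]-697))%360)
```

```text
9.8 [553.53145217  -4.50897941 108.28185253] 92.27672457300388 [-0.06163635 -0.33831981 -0.11272403] 0.02132960013113916
switch_center 0.91 [488.55371142 -29.86239764 130.        ] 205.37416038288475
bar_middle 0.58 [595.4086252   22.72302841 130.        ] 204.49024595401264
```

View pics/w3.png

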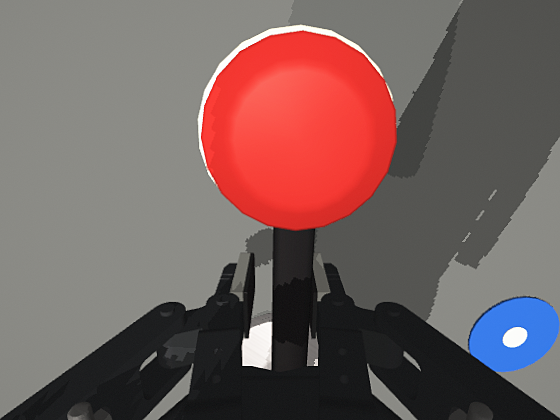

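The wrist view shows the bar (columns 273–315) against the right finger and following the gripper. The arm is at about 205°, still free. I'll keep going.

arm_command(increments=[[[0, -0.004, 0], -0.005, 0.3], [[0, -0.0093, 0], -0.011, 0.3], [[0, -0.0093, 0], -0.011, 0.3]])

```text
clock: 10.38
ee_pos: [556.1, -9.5, 108.3]
orientation: [-180.0, -0.0, -151.2]
force: [0.4, -0.3, -0.0]
gripper_width: 0.301
grip_force: 0.0
```

arm_command(increments=[[[0, -0.004, 0], -0.005, 0.3], [[0, -0.0093, 0], -0.011, 0.3], [[0, -0.0093, 0], -0.011, 0.3]])

```text
clock: 10.75
ee_pos: [558.8, -14.3, 108.3]
orientation: [-180.0, -0.0, -149.2]
force: [-0.4, 0.1, -0.1]
gripper_width: 0.299
grip_force: 0.0
```

arm_command(increments=[[[0, -0.004, 0], -0.005, 0.3], [[0, -0.0093, 0], -0.011, 0.3], [[0, -0.0093, 0], -0.011, 0.3]])

```text
clock: 11.12
ee_pos: [561.6, -19.1, 108.3]
orientation: [-180.0, -0.0, -147.3]
force: [-0.0, -0.3, 0.1]
gripper_width: 0.304
grip_force: 0.0
```

arm_command(increments=[[[0, -0.004, 0], -0.005, 0.3], [[0, -0.0093, 0], -0.011, 0.3], [[0, -0.0093, 0], -0.011, 0.3]])

```text
clock: 11.5
ee_pos: [564.7, -23.8, 108.3]
orientation: [-180.0, 0.0, -145.3]
force: [0.9, -0.6, -0.2]
gripper_width: 0.301
grip_force: 0.0
```

arm_command(increments=[[[0, -0.004, 0], -0.005, 0.3], [[0, -0.0093, 0], -0.011, 0.3], [[0, -0.0093, 0], -0.011, 0.3]])

```text
clock: 11.88
ee_pos: [567.7, -27.9, 108.3]
orientation: [180.0, 0.0, -143.3]
force: [-1.8, 3.7, 0.8]
gripper_width: 0.302
grip_force: 2.0
```

Contact: about 4 N tangential. I'll ease in a couple of millimetres more and hold.

arm_command(increments=[[[0, -0.002, 0], 0, 0.3], [[0, -0.004, 0], 0, 0.3], [[0, -0.004, 0], 0, 0.3], [[0, -0.004, 0], 0, 0.3]])

```text
clock: 12.38
ee_pos: [568.7, -29.5, 108.3]
orientation: [180.0, -0.0, -143.3]
force: [-4.1, 5.6, 1.4]
gripper_width: 0.303
grip_force: 3.4
```

About 7 N, clearly felt and well under 16 N. Holding there.

arm_command(increments=[[[0, 0, 0], 0, 0.3], [[0, 0, 0], 0, 0.3], [[0, 0, 0], 0, 0.3], [[0, 0, 0], 0, 0.3], [[0, 0, 0], 0, 0.3], [[0, 0, 0], 0, 0.3], [[0, 0, 0], 0, 0.3], [[0, 0, 0], 0, 0.3], [[0, 0, 0], 0, 0.3], [[0, 0, 0], 0, 0.3]])

```text
clock: 13.62
ee_pos: [568.7, -29.5, 108.3]
orientation: [180.0, -0.0, -143.3]
force: [-4.3, 5.8, 1.5]
gripper_width: 0.296
grip_force: 3.4
```

Run:
```python
from h import *
s=env.sense();print(s['clock'],s['ee_pos'],s['orientation'],s['qpos'][6],s['force'])
A=np.array([697,69.]);
T=Ro.from_euler('xyz',s['orientation'],degrees=True).as_matrix()
y=s['orientation'][2]
for a in [214,210,205,200,194,188,182,176,170,164,158,152,146,140,135,130,126,124,122,120,118]:
    r=np.radians(a);t=np.array([*(A+160*np.array([np.cos(r),np.sin(r)])),108])
    print(a,np.round(T.T@(t-s['ee_pos'])/600,3).tolist(),round(-((a-y)%360-360)/180,3))
```

```text
13.625 [568.74832837 -29.50060295 108.26698587] [ 1.79952407e+02 -2.73774882e-02 -1.43284451e+02] 102.68217991196266 [-4.26918512  5.76772304  1.53023576]
214 [-0.003, 0.016, 0.0] 0.015
210 [-0.005, 0.035, 0.0] 0.037
205 [-0.008, 0.058, 0.0] 0.065
200 [-0.014, 0.081, 0.001] 0.093
194 [-0.024, 0.107, 0.001] 0.126
188 [-0.036, 0.132, 0.001] 0.16
182 [-0.05, 0.156, 0.001] 0.193
176 [-0.067, 0.178, 0.001] 0.226
170 [-0.087, 0.198, 0.001] 0.26
164 [-0.108, 0.216, 0.001] 0.293
158 [-0.131, 0.232, 0.001] 0.326
152 [-0.156, 0.245, 0.001] 0.36
146 [-0.181, 0.256, 0.001] 0.393
140 [-0.208, 0.263, 0.001] 0.426
135 [-0.231, 0.268, 0.001] 0.454
130 [-0.254, 0.27, 0.001] 0.482
126 [-0.273, 0.27, 0.001] 0.504
124 [-0.282, 0.27, 0.001] 0.515
122 [-0.291, 0.27, 0.001] 0.526
120 [-0.301, 0.269, 0.001] 0.537
118 [-0.31, 0.267, 0.001] 0.548
```

arm_command(increments=[[[-0.003, 0.016, 0], 0.015, 0.3], [[-0.005, 0.035, 0], 0.037, 0.3], [[-0.008, 0.058, 0], 0.065, 0.3], [[-0.014, 0.081, 0], 0.093, 0.3], [[-0.024, 0.107, 0], 0.126, 0.3], [[-0.036, 0.132, 0], 0.16, 0.3], [[-0.05, 0.156, 0], 0.193, 0.3], [[-0.067, 0.178, 0], 0.226, 0.3], [[-0.087, 0.198, 0], 0.26, 0.3], [[-0.108, 0.216, 0], 0.293, 0.3], [[-0.131, 0.232, 0], 0.326, 0.3], [[-0.156, 0.245, 0], 0.36, 0.3], [[-0.181, 0.256, 0], 0.393, 0.3], [[-0.208, 0.263, 0], 0.426, 0.3], [[-0.231, 0.268, 0], 0.454, 0.3], [[-0.254, 0.27, 0], 0.482, 0.3], [[-0.273, 0.27, 0], 0.504, 0.3], [[-0.282, 0.27, 0], 0.515, 0.3], [[-0.282, 0.27, 0], 0.515, 0.3], [[-0.282, 0.27, 0], 0.515, 0.3]])

```text
clock: 16.12
ee_pos: [607.9, 200.6, 108.4]
orientation: [-180.0, 0.0, 124.0]
force: [0.1, -0.3, 0.5]
gripper_width: 0.297
grip_force: 0.0
```

```bash
cat > m.py <<'E'
from h import *
import sys
s=env.sense();print(s['clock'],s['ee_pos'],s['orientation'],s['qpos'][6],s['force'])
A=np.array([697,69.])
for n in ['wrist','top','side']:
    s=env.sense();p=optics.capture(n);cv2.imwrite(f'pics/{n}{sys.argv[1]}.png',p['img'][:,:,::-1])
    for l,z in [('switch_center',130),('bar_middle',130),('post_axis',130),('pad_center',3)]:
        for d in finder.pinpoint(l,p)[:1]:
            X=atz(d['centre'],z,p,s);print(n,l,round(d['score'],2),np.round(d['centre'],1),np.round(X,1),np.round(np.degrees(np.arctan2(X[1]-69,X[0]-697))%360,1),round(np.hypot(*(X[:2]-A)),1))
E
python3 m.py 4
```

```text
16.125 [607.8626223  200.62905316 108.35932065] [-1.79990688e+02  1.12493211e-02  1.24039446e+02] 19.49701772571818 [ 0.14878838 -0.29670664  0.46667876]
wrist switch_center 0.57 [124.1 266.3] [562.3 258.3 130. ] 125.4 232.3
wrist bar_middle 0.66 [376.8 277.4] [632.7 160.8 130. ] 125.0 112.0
top bar_middle 0.82 [187.2 227.2] [636.4 169.6 130. ] 121.0 117.5
top post_axis 0.83 [163.9 263.2] [695.1  75.7 130. ] 105.4 7.0
side switch_center 0.65 [177.  242.4] [565.8 267.3 130. ] 123.5 237.8
side bar_middle 0.71 [189.9 277.8] [622.6 145.4 130. ] 134.2 106.7
side post_axis 0.86 [195.  309.4] [688.4  74.8 130. ] 146.1 10.3
side pad_center 0.6 [212.9 251.7] [583.8 248.6   3. ] 122.2 212.3
```

View pics/wrist4.png

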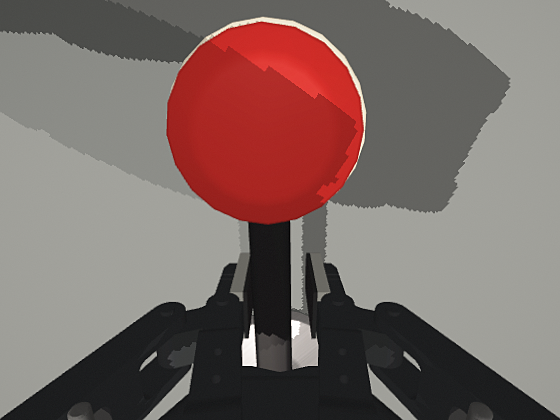

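The wrist view shows the switch at (266,120) covering the pad, with the bar against the left finger as expected. I'll refine the pad, switch and axis positions with circle fits on the pictures already taken.

```bash
cat > fit.py <<'E'
from h import *
def blob(img,col):
    h=cv2.cvtColor(img,cv2.COLOR_BGR2HSV)
    m=cv2.inRange(h,(100,150,80),(125,255,255)) if col=='b' else cv2.inRange(h,(0,150,80),(8,255,255))|cv2.inRange(h,(172,150,80),(180,255,255))
    return m
def circ(img,col,z,p,s,near=None,R=None,dist=60):
    m=blob(img,col);cs,_=cv2.findContours(m,cv2.RETR_EXTERNAL,cv2.CHAIN_APPROX_NONE)
    if near is not None:
        uv=proj([*near,z],p,s);cs=[c for c in cs if np.linalg.norm(c[:,0].mean(0)-uv)<dist]
    c=max(cs,key=cv2.contourArea)[:,0]
    X=np.array([atz((v,u),z,p,s)[:2] for u,v in c])
    f=lambda q:np.hypot(*(X-q[:2]).T)-q[2]
    r=least_squares(f,[*X.mean(0),40],loss='soft_l1')
    return np.round(r.x,1),round(np.sqrt((r.fun**2).mean()),2)
if __name__=='__main__':
    pw=optics.capture('wrist');pt=optics.capture('top');ps=optics.capture('side')
    S=lambda e,y:dict(ee_pos=np.array(e),orientation=np.array([180,0,y]))
    L=[('wrist1',pw,S([539.18,100.44,271.48],167.556)),('w2',pw,S([539.41,100.51,108.73],167.559)),('w3',pw,S([553.53,-4.51,108.28],-153.2)),('top0',pt,None),('top1',pt,None),('wrist4',pw,S([607.86,200.63,108.36],124.04))]
    for n,p,s in L:
        img=cv2.imread(f'pics/{n}.png')
        for col,z,near in [('b',3,(573,265)),('r',155,None)]:
            try:print(n,col,circ(img,col,z,p,s,near))
            except Exception as e:print(n,col,'none')
E
python3 fit.py
```

```text
wrist1 b (array([569.9, 261.3,  43.9]), np.float64(0.4))
wrist1 r (array([469.9, 113.7,  29.9]), np.float64(0.26))
w2 b (array([569.8, 260.9,  44.2]), np.float64(0.31))
w2 r (array([469.4, 113.8,  28.7]), np.float64(0.15))
w3 b (array([570.2, 259.3,  44.2]), np.float64(0.92))
w3 r (array([488.2, -31.8,  28.7]), np.float64(0.15))
top0 b (array([572.2, 262. ,  43.2]), np.float64(0.8))
top0 r (array([471. , 112.9,  29.9]), np.float64(0.79))
top1 b (array([564.7, 277.7,  29.5]), np.float64(10.14))
top1 r (array([-27125.3,  11970.4,  30166. ]), np.float64(0.66))
wrist4 b none
wrist4 r (array([562.9, 258.1,  28.7]), np.float64(0.14))
```

The pad is at (570, 261) and the switch at (563, 258). It needs about 1.9° more clockwise, which is 5.2 mm at the fingers.

arm_command(increments=[[[0, 0.003, 0], 0.004, 0.3], [[0, 0.006, 0], 0.007, 0.3], [[0, 0.0087, 0], 0.0104, 0.3], [[0, 0.0087, 0], 0.0104, 0.3], [[0, 0.0087, 0], 0.0104, 0.3]])

```text
clock: 17.65
ee_pos: [612.3, 203.9, 108.3]
orientation: [-180.0, 0.0, 122.1]
force: [-0.7, -0.7, 0.3]
gripper_width: 0.302
grip_force: 0.1
```

Run:
```python
from fit import *
s=env.sense();p=optics.capture('wrist');print(s['clock'],s['ee_pos'],circ(p['img'][:,:,::-1].copy(),'r',155,p,s))
```

```text
17.65 [612.2703575  203.94901333 108.25982734] (array([568.2, 261.8,  28.7]), np.float64(0.14))
```

arm_command(increments=[[[0, 0, 0], 0, 0.6], [[0, 0, 0], 0, 0.6], [[0, 0, 0], 0, 0.6], [[0, 0, -0.05], 0, 0.6], [[0, 0, -0.12], 0, 0.6], [[0, 0, -0.2], 0, 0.6], [[0, 0, -0.28], 0, 0.6], [[0.1, 0, -0.36], 0, 0.6], [[0.1, 0, -0.4], 0, 0.6], [[0.1, 0, -0.4], 0, 0.6], [[0.1, 0, -0.4], 0, 0.6], [[0.1, 0, -0.4], 0, 0.6]])

```text
clock: 19.2
ee_pos: [580.5, 254.3, 347.4]
orientation: [-179.9, 0.0, 122.1]
force: [0.3, -1.0, 0.3]
gripper_width: 0.598
grip_force: 0.0
```

Run:
```python
from fit import *
s=env.sense();p=optics.capture('wrist');i=p['img'][:,:,::-1].copy();cv2.imwrite('pics/w5.png',i);print(s['clock'],s['ee_pos'],s['force'])
for c,z in [('r',155),('b',3)]:
    try:print(c,circ(i,c,z,p,s,(570,261)))
    except Exception as e:print(c,e)
print(proj([570,261,3],p,s),proj([570,261,155],p,s))
p=optics.capture('top');i=p['img'][:,:,::-1].copy();print('top',circ(i,'r',155,p,None,(570,261)));cv2.imwrite('pics/t5.png',i)
```

```text
19.2 [580.45553626 254.25347089 347.42062736] [ 0.27221488 -1.03931749  0.28438471]
r (array([567. , 262.8,  30.1]), np.float64(0.47))
b (array([570.5, 262.8,  42.5]), np.float64(8.06))
[276.99196434 149.61663719] [275.61179254 170.08441696]
top (array([567.3, 257. ,  29.7]), np.float64(1.54))
```

View pics/w5.png

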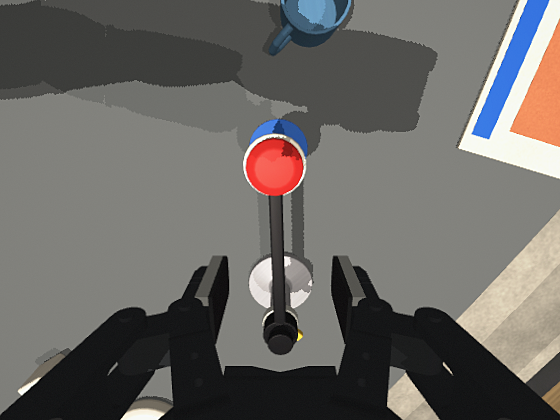

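The view shows the red switch at (274,166), white-rimmed over the pad, with the pad's blue arc symmetric above it at (278,135). The mug is undisturbed. I'll fit the arc for the remaining sideways offset.

Run:
```python
from fit import *
s=env.sense();p=optics.capture('wrist');i=p['img'][:,:,::-1].copy()
m=blob(i,'b');cs,_=cv2.findContours(m,cv2.RETR_EXTERNAL,cv2.CHAIN_APPROX_NONE)
uv=proj([570,261,3],p,s);cs=[c for c in cs if np.linalg.norm(c[:,0].mean(0)-uv)<40];c=max(cs,key=cv2.contourArea)[:,0]
X=np.array([atz((v,u),3,p,s)[:2] for u,v in c]);X=X[np.abs(np.hypot(*(X-[570,261]).T)-44)<4]
r=least_squares(lambda q:np.hypot(*(X-q).T)-44.1,[570,261],loss='soft_l1',f_scale=.5)
# holder (white+red) mask centre at z=~142 rim
h=cv2.cvtColor(i,cv2.COLOR_BGR2HSV)
R=circ(i,'r',155,p,s,(570,261))[0]
e=r.x-R[:2];t=np.array([np.sin(np.radians(123.3)),-np.cos(np.radians(123.3))])
print(len(X),r.x,np.abs(r.fun).mean(),R,'pad-switch tangential cw',e@t,'radial',e@[t[1]*-1,t[0]])
```

```text
93 [570.49404265 262.11150435] 0.5277118733836168 [567.  262.8  30.1] pad-switch tangential cw 2.542346745231269 radial -2.4937588704125995
```

arm_command(increments=[[[-0.085, -0.348, 0], 0, 0.6], [[-0.085, -0.348, 0], 0, 0.6], [[-0.085, -0.348, 0], 0, 0.3], [[-0.085, -0.348, 0], 0, 0.3], [[-0.085, -0.348, 0], 0, 0.3], [[-0.085, -0.348, 0], 0, 0.3], [[-0.085, -0.348, 0], 0, 0.3]])

```text
clock: 20.23
ee_pos: [431.1, 101.1, 348.0]
orientation: [-180.0, -0.0, 122.2]
force: [0.0, 1.0, -1.0]
gripper_width: 0.3
grip_force: 0.0
```

Run:
```python
from fit import *
s=env.sense();print(s['clock'],s['ee_pos'])
t=np.array([np.sin(np.radians(123.3)),-np.cos(np.radians(123.3))])
for n in ['top','wrist']:
    s=env.sense();p=optics.capture(n);i=p['img'][:,:,::-1].copy()
    if n=='top': cv2.imwrite('pics/t6.png',cv2.resize(i[130:270,130:320],None,fx=4,fy=4,interpolation=cv2.INTER_NEAREST))
    try:
        R=circ(i,'r',155,p,s,(570,261));print(n,'sw',R)
        m=blob(i,'b');cs,_=cv2.findContours(m,cv2.RETR_EXTERNAL,cv2.CHAIN_APPROX_NONE)
        uv=proj([570,261,3],p,s);c=np.concatenate([c[:,0] for c in cs if np.linalg.norm(c[:,0].mean(0)-uv)<45])
        X=np.array([atz((v,u),3,p,s)[:2] for u,v in c]);X=X[np.abs(np.hypot(*(X-[571,261]).T)-44)<4]
        r=least_squares(lambda q:np.hypot(*(X-q).T)-44.1,[570,261],loss='soft_l1',f_scale=.5)
        e=r.x-R[0][:2];print(len(X),r.x,'tang',e@t,'rad',e@[-t[1],t[0]])
    except Exception as ex: print(n,ex)
```

```text
20.225 [431.11680531 101.08381698 347.96245985]
top sw (array([573.6, 258. ,  26.1]), np.float64(4.89))
9 [570.33257786 261.83014501] tang -0.628098471182452 rad 4.995152708022646
wrist sw (array([561.8, 257.6,  31.4]), np.float64(0.84))
130 [569.99807414 262.19098955] tang 9.37256874116186 rad -0.6637469037026447
```

View pics/t6.png

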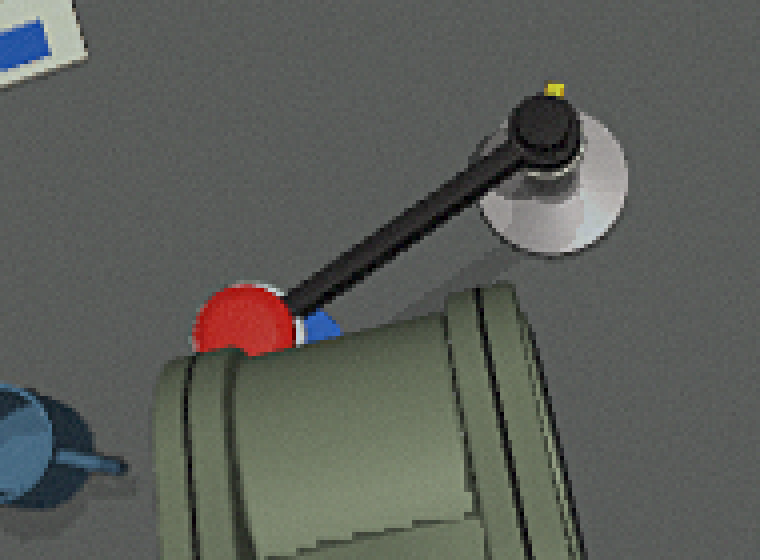

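The crop shows the switch over the pad but with the robot's forearm covering half of it. I'll move aside for a clear top view and solve for the effective height of the red edge from several views.

Run:
```python
from fit import *
import pickle
s=env.sense();p=optics.capture('wrist');i=p['img'][:,:,::-1].copy()
cv2.imwrite('pics/w6.png',i);pickle.dump((s,{k:v for k,v in p.items()}),open('w6.pkl','wb'))
S5=dict(ee_pos=np.array([580.456,254.253,347.42]),orientation=np.array([-179.95,0,122.1]))
j=cv2.imread('pics/w5.png')
for z in (155,150,145,140,135): print(z,circ(j,'r',z,p,S5,(570,261)),circ(i,'r',z,p,s,(570,261)))
```

```text
155 (array([567.1, 262.9,  30.1]), np.float64(0.47)) (array([561.9, 257.6,  31.3]), np.float64(0.87))
150 (array([567.5, 262. ,  30.5]), np.float64(0.48)) (array([564.5, 259. ,  31.8]), np.float64(0.89))
145 (array([568. , 261.1,  31. ]), np.float64(0.49)) (array([567.1, 260.3,  32.3]), np.float64(0.9))
140 (array([568.4, 260.2,  31.4]), np.float64(0.49)) (array([569.7, 261.6,  32.8]), np.float64(0.91))
135 (array([568.9, 259.3,  31.9]), np.float64(0.5)) (array([572.3, 262.9,  33.2]), np.float64(0.93))
```

arm_command(increments=[[[-0.424, -0.266, 0], 0, 0.3], [[-0.424, -0.266, 0], 0, 0.3], [[-0.424, -0.266, 0], 0, 0.3], [[-0.424, -0.266, 0], 0, 0.3], [[-0.424, -0.266, 0], 0, 0.3], [[-0.424, -0.266, 0], 0, 0.3], [[-0.424, -0.266, 0], 0, 0.3], [[-0.424, -0.266, 0], 0, 0.3]])

```text
clock: 21.38
ee_pos: [431.1, -198.8, 348.4]
orientation: [180.0, -0.0, 122.2]
force: [-0.3, 0.3, 0.4]
gripper_width: 0.302
grip_force: 0.0
```

Run:
```python
from fit import *
t=np.array([np.sin(np.radians(123.3)),-np.cos(np.radians(123.3))])
p=optics.capture('top');i=p['img'][:,:,::-1].copy();cv2.imwrite('pics/t7.png',cv2.resize(i[130:270,130:320],None,fx=4,fy=4,interpolation=cv2.INTER_NEAREST))
m=blob(i,'b');cs,_=cv2.findContours(m,cv2.RETR_EXTERNAL,cv2.CHAIN_APPROX_NONE)
uv=proj([570,261,3],p);c=np.concatenate([c[:,0] for c in cs if np.linalg.norm(c[:,0].mean(0)-uv)<45])
X=np.array([atz((v,u),3,p)[:2] for u,v in c]);X=X[np.abs(np.hypot(*(X-[571,261]).T)-44)<4]
r=least_squares(lambda q:np.hypot(*(X-q).T)-43.5,[570,261],loss='soft_l1',f_scale=.5);print('pad',len(X),r.x)
i0=cv2.imread('pics/top0.png');P0=circ(i0,'b',3,p,None,(570,261))[0][:2];print('pad top0',P0)
for z in (155,148,142):
    R=circ(i,'r',z,p,None,(570,261));print(z,R,'tang',(r.x-R[0][:2])@t,(P0-R[0][:2])@t)
s=env.sense();print(s['clock'],s['ee_pos'])
```

```text
pad 53 [572.47507507 262.37542542]
pad top0 [572.2 262. ]
155 (array([567.7, 257.4,  30. ]), np.float64(0.93)) tang 6.722664978241095 6.286638088948634
148 (array([568.8, 259. ,  30.2]), np.float64(0.93)) tang 4.924840371939051 4.48881348264659
142 (array([569.8, 260.3,  30.4]), np.float64(0.94)) tang 3.375303347173203 2.939276457880742
21.425 [ 431.12774002 -198.86869882  348.39212558]
```

View pics/t7.png

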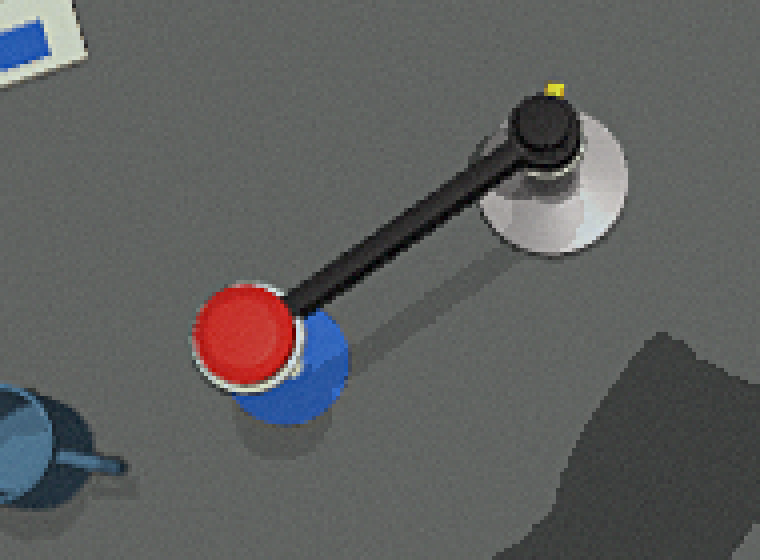

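The clear top view shows the pad's blue crescent below and right of the switch, mostly parallax. Using the consistent red-edge height of about 143 mm, the switch is about 2.5 mm short of the pad. I'll go back to the release pose and nudge about 1.8 mm at the fingers.

arm_command(increments=[[[0.409, 0.614, 0], 0, 0.6], [[0.409, 0.614, 0], 0, 0.6], [[0.409, 0.614, 0], 0, 0.6], [[0.409, 0.614, 0], 0, 0.6], [[0.409, 0.614, 0], 0, 0.6], [[0.409, 0.614, 0], 0, 0.6], [[0.409, 0.614, 0], 0, 0.6], [[0.409, 0.614, 0], 0, 0.6], [[0.409, 0.614, 0], 0, 0.6], [[0.409, 0.614, 0], 0, 0.6], [[0.409, 0.614, 0.1], 0, 0.6], [[0.409, 0.614, 0.2], 0, 0.6], [[0.409, 0.614, 0.28], 0, 0.6], [[0.409, 0.614, 0.34], 0, 0.6], [[0.409, 0.614, 0.38], 0, 0.6], [[0.409, 0.614, 0.4], 0, 0.6], [[0.409, 0.614, 0.4], 0, 0.6]])

```text
clock: 23.55
ee_pos: [612.3, 203.5, 108.5]
orientation: [-180.0, 0.0, 122.1]
force: [-0.5, 1.1, -0.4]
gripper_width: 0.6
grip_force: 0.0
```

arm_command(increments=[[[0, 0, 0], 0, 0.3], [[0, 0, 0], 0, 0.3], [[0, 0, 0], 0, 0.3], [[0, 0, 0], 0, 0.3], [[0, 0.001, 0], 0.001, 0.3], [[0, 0.002, 0], 0.002, 0.3], [[0, 0.003, 0], 0.0035, 0.3], [[0, 0.003, 0], 0.0035, 0.3], [[0, 0.003, 0], 0.0035, 0.3]])

```text
clock: 24.68
ee_pos: [613.8, 204.9, 108.3]
orientation: [-180.0, 0.0, 121.5]
force: [-0.3, -0.4, -0.3]
gripper_width: 0.3
grip_force: 0.3
```

Run:
```python
from fit import *
s=env.sense();p=optics.capture('wrist');print(s['clock'],s['ee_pos'],circ(p['img'][:,:,::-1].copy(),'r',155,p,s))
```

```text
24.675 [613.8453473  204.89324042 108.28218668] (array([570.4, 263.2,  28.7]), np.float64(0.14))
```

arm_command(increments=[[[0, 0, 0], 0, 0.6], [[0, 0, 0], 0, 0.6], [[0, 0, 0], 0, 0.6], [[0, 0, -0.05], 0, 0.6], [[0, 0, -0.12], 0, 0.6], [[0, 0, -0.2], 0, 0.6], [[0, 0, -0.28], 0, 0.6], [[0.1, 0, -0.36], 0, 0.6], [[0.1, 0, -0.4], 0, 0.6], [[0.1, 0, -0.4], 0, 0.6], [[0.1, 0, -0.4], 0, 0.6], [[0.1, 0, -0.4], 0, 0.6]])

```text
clock: 26.22
ee_pos: [582.5, 255.6, 347.4]
orientation: [-179.9, 0.0, 121.5]
force: [-1.0, 0.4, -0.8]
gripper_width: 0.595
grip_force: 0.0
```

Run:
```python
from fit import *
t=np.array([np.sin(np.radians(123.3)),-np.cos(np.radians(123.3))])
s=env.sense();p=optics.capture('wrist');i=p['img'][:,:,::-1].copy()
m=blob(i,'b');cs,_=cv2.findContours(m,cv2.RETR_EXTERNAL,cv2.CHAIN_APPROX_NONE)
uv=proj([570,261,3],p,s);cs=[c for c in cs if np.linalg.norm(c[:,0].mean(0)-uv)<40];c=max(cs,key=cv2.contourArea)[:,0]
X=np.array([atz((v,u),3,p,s)[:2] for u,v in c]);X=X[np.abs(np.hypot(*(X-[570,261]).T)-44)<4]
r=least_squares(lambda q:np.hypot(*(X-q).T)-44.1,[570,261],loss='soft_l1',f_scale=.5)
R=circ(i,'r',143,p,s,(570,261))[0];e=r.x-R[:2]
print(s['clock'],s['force'],r.x,R,'tang',e@t,'rad',e@[-t[1],t[0]])
```

```text
26.225 [-1.03118595  0.35819113 -0.75031304] [570.75221644 262.1417591 ] [570.1 262.   31.2] tang 0.6229562824969535 rad -0.2395984065937258
```

The switch now sits within about 1 mm of the pad centre and the robot is clear, so I'm handing in.

```bash
python3 -c "from rig import env; print(env.close_job())"
```

```text
the job is handed in; nothing more can be done
None
```

I swung the arm up to the tight spot and held it there at about 7 N for over a second. I then swung it back, left the switch about 1 mm from the pad centre by camera, and let go. The job is handed in at about 26 s, with the mug, timer and control unit untouched.

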